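# Focus the shop camera and hold a nozzle caddy up to it

## Robot

A 6-joint arm with a two-finger parallel gripper is mounted at the origin on the work surface. World frame = base frame: x ahead of the robot, y to its left, z up, the work surface at z = 0. Lengths are in m, angles in degrees, forces in N, time in s.
With the tool pointing down it reaches from about 0.25 to 0.775 m from the base axis. Payload 4 kg.
Tool frame: the origin (TCP) lies at the very end of the fingers, on their centre line; the grasp point (between the pads) lies 19 mm behind it; z points along the fingers, y is the line along which they close (so a half turn about z gives the same grasp; the last joint's range is limited). The gripper opens to 94 mm and grips with 3 to 60 N. Pads are 16 mm wide; open, the fingers measure 119 mm over their backs; the gripper's body (75 mm by 177 mm) begins 78 mm behind the grasp point.
Start: joints at [61.129, 4.996, 78.535, -0, 96.463, -5.907], TCP at [0.215, 0.506, 0.206] pointing down, gripper open.
Joint ranges: [-177.83, 177.83], [-43.37, 116.18], [15.69, 146.23], [-61.86, 241.86], [9.47, 152.12], [-147.06, 147.06]. Speed limits (degrees/s): [159.86, 159.86, 180, 180, 180, 180].

## Interface

Orientations are given as a 3x3 rotation matrix whose columns are the frame's x, y, z axes.
In Python, from plant import read_state, read_camera, camera_model, hand_in gives the robot as it stands. The module is installed in compiled form; this text tells all that it offers.
- The arm moves only by the shell command python3 -m jog 'ROWS' [FORCE]. ROWS is JSON, a list that holds one entry, the list of rows, each a list of 5 numbers: the shift along the tool's x, y, z in units of 50 mm (1.0 is 50 mm), then the turn about the tool's z in units of 6 degrees (1.0 is 6 degrees), then the opening, from 0 (shut) to 1 (fully open). In form: [[[tx, ty, tz, spin, fingers], ...]]. A call has 1 to 8 rows; each row is the pose to reach, as a shift and turn from the pose commanded when the call began, along the tool's axes at that moment; what a row does not reach only later rows make up. A row lasts 1/10 s, in which the tool goes at most 50 mm and 8.59 degrees, less where a joint would pass 70% of its speed; a pose out of reach is approached as far as the arm can. A call with a gripper value outside its range is refused whole. The fingers move at their own pace and stop on an object; FORCE is the grip in N (left out, the last holds). Time passes only in rows, so rows that repeat a pose let the fingers close. It gives the time, the measured TCP pose, the force, the opening and the grip force at its end, in the units of the state.
- read_state(): the state, without advancing time (a new reading comes with each control period).
- read_camera(name): name is "side" or "top" or "wrist"; returns the picture (420x560x3 uint8, blue, green, red); there is no depth.
- camera_model(name): a dict with "fx", "fy", "cx", "cy" (pixels), "T" (4x4, takes a point from camera to world coordinates); the wrist camera has in their place "tool_from_camera" (4x4, takes a point from camera to tool coordinates, whose origin is the TCP and whose axes are the flange's). Camera axes: x right, y down, z forward; pixel columns grow to the right and rows downward; lengths in m; the calibration is good to about 2 mm. The wrist camera is an equidistant fisheye: a pixel r from the principal point sees the ray r / f radians off the axis. A picture is of the moment at which its call begins: read the wrist's pose just before it. camera_model takes no time and is no camera call.
- hand_in(): hands the job in; it is judged then, once.
The state is a dict: "t": time; "qpos": joint angles; "joint_velocities": joint speeds; "joint_torque": joint torques, N m; "tcp_pos": TCP position; "orientation": TCP orientation; "ft_force": force on the tool from outside, world axes, zero at the start; "wrist_torque": the same for the moment, N m; "opening": finger opening in m; "grip_force": force on a finger pad.
Only numpy, scipy, OpenCV 4.12 (cv2) and the standard library are available. Lean on these libraries where they do the work, as an engineer would, in place of code of your own. Each camera call takes 0.05 s, during which the arm holds its last target. There are 200 camera calls.

## Task

For a web-shop picture, first turn the focus knob on top of the desk camera so that its white pointer stands at the long index mark (on the lens side), with the caddy still on its carton. Then take the caddy of spray nozzles by its bridge handle, lift it off the carton and hold it steady and level in the air in front of the lens, over the middle of the round mark on the camera's board, with its tray at the height of the lens. Keep the caddy level all the way so that both nozzles stay standing in it, leave the focus and the other things on the desk as they are, and finish while still holding the caddy there: do not put it down.

Things in the scene. Friction and masses are not known exactly. Their poses are not given: they have to be found in the camera images.
- station: Fixed photo station: a white board 160 x 420 x 12 mm lying on the desk (long way along its y), with a grey camera (box 96 x 100 x 75 mm, its top 160 mm above the desk) on a stalk at the -y end and a round grey mark at the +y end. Origin on the desk surface under the board, 10 mm to the -y side of the board's middle; z up. The camera's middle is at y = -130 mm, x = 0, and its lens looks along +y.
- lens (a point): Middle of the camera's front lens glass, 122 mm above the desk (barrel diameter 60 mm, then 52 mm). It looks along the station's +y, level.
- mark (a point): Middle of the round mark (ring 100 mm across with a cross in it) on the board's upper face, 12 mm above the desk, 190 mm straight in front of the lens glass.
- focus (a joint): Angle of the focus knob in rad, growing clockwise seen from above, 0 to 2.6 between its stops. At 0 the white pointer points along the station's -x; at 1.571 it points along the station's +y, to the lens side, exactly at the long white index mark on the camera's top. It stands at less than 1.571 at the start. Stays where it is left (friction about 0.04 N m).
- focus_grip (a point): On the knob's vertical axis, at the height to grip, 192 mm above the desk. Its axes turn with the knob: the grip bar lies along its x (pointer end -x). Black knob: disc of 56 mm diameter and 8 mm height on the camera's top, carrying a bar 52 mm long, 14 mm wide, whose top is 199 mm above the desk; the white pointer line is on one half of the bar's top.
- carton: Fixed flat cardboard carton, 200 x 200 x 50 mm, on which the caddy stands. Origin in the middle of its underside, on the desk.
- caddy: Loose grey plastic caddy, about 0.3 kg: open tray 160 (x) x 110 (y) x 35 mm with 4 mm walls and floor and a low divider wall across its middle (x = 0), two end panels, and a bridge handle bar along its x over the middle. Origin in the middle of its underside; z up.
- caddy_grip (a point): Middle of the caddy's handle bar, 85 mm above the caddy's underside; axes as the caddy's. The bar is 160 mm long along x, 16 mm wide along y and 14 mm high, its underside 78 mm above the caddy's underside; the nozzle tops are at 46 mm.
- nozzle1: Loose spray nozzle standing in the caddy's -x compartment: black foot of 36 mm diameter, brass cone, 42 mm high, about 50 g. Origin in the middle of its underside.
- nozzle2: The same kind of nozzle, in the caddy's +x compartment.
- tape: Bystander: roll of packing tape lying flat, 100 mm diameter, 48 mm high. Origin in the middle of its underside.
- case: Bystander: metal spectacle case, 65 x 160 x 36 mm. Origin in the middle of its underside.
- sprayer: Bystander: white trigger spray bottle, 76 mm diameter, 200 mm high. Origin in the middle of its underside.
There are look-alikes about, which are no part of the job. Leave any blue or red look-alike of the caddy alone.

How it is judged:
By the outcome, as a careful person would: the job done as asked, in the order asked, and still so for the second after the job is handed in, while the arm keeps its last pose, push and grip.
It also fails if it takes over 61 s, if anything falls off the work surface, if the arm or the gripper's body presses on something with over 40 N, if the wrist force passes 120 N, or if a joint passes its speed limit or range.

## Working session

There is one attempt and no reset: what is moved stays moved. The work goes in short steps, Python scripts to look and compute and a shell command to move; the robot and the scene stay as the last step left them, time stands still between calls to the robot, and variables do not carry over. Pictures are saved under pics/ and viewed, at most 10 in all, crops included, and the job is handed in when it is done.

```bash
mkdir -p pics
cat > h.py <<'E'
import numpy as np,cv2
from plant import read_state,read_camera,camera_model,hand_in
def ray(name,u,v,st=None):
    m=camera_model(name)
    if name=='wrist':
        T=np.eye(4);T[:3,:3]=np.array(st['orientation']);T[:3,3]=st['tcp_pos'];T=T@np.array(m['tool_from_camera'])
        d=np.array([u-m['cx'],v-m['cy']]);r=np.hypot(*d);th=r/m['fx'];d=d/max(r,1e-9)
        c=np.array([d[0]*np.sin(th),d[1]*np.sin(th),np.cos(th)])
    else:
        T=np.array(m['T']);c=np.array([(u-m['cx'])/m['fx'],(v-m['cy'])/m['fy'],1])
    return T[:3,3],T[:3,:3]@c
def onz(name,u,v,z,st=None):
    o,d=ray(name,u,v,st);return o+d*(z-o[2])/d[2]
E
python3 - <<'E'
from h import *
s=read_state();print(s)
for n in('side','top','wrist'):
    im=read_camera(n);cv2.imwrite(f'pics/{n}0.png',im)
    m=camera_model(n);print(n,{k:np.round(v,3).tolist() for k,v in m.items()})
E
```

```text
{'t': 0.0, 'qpos': array([ 6.11296926e+01,  5.03822396e+00,  7.86236329e+01, -6.03856060e-04,
        9.64621683e+01, -5.90646017e+00]), 'joint_velocities': array([-0.07229478,  0.02851844, -0.02721942,  0.05467796, -0.07197605,
       -0.02079341]), 'joint_torque': array([-1.34296282e-03, -3.40178955e+01, -3.02425218e+01,  7.17181549e-02,
        3.27824091e-02, -1.61909911e-04]), 'tcp_pos': array([0.21432014, 0.5059345 , 0.20432246]), 'orientation': array([[-9.20750647e-01,  3.90150192e-01, -1.03598203e-03],
       [ 3.90151510e-01,  9.20748710e-01, -1.90066853e-03],
       [ 2.12332921e-04, -2.15423174e-03, -9.99997657e-01]]), 'ft_force': array([ 0.15107007, -0.18703185, -0.08147275]), 'wrist_torque': array([-0.00577825, -0.0569954 , -0.02434013]), 'grip_force': 0.0, 'opening': 0.09400033898752322}
side {'fx': 381.007, 'fy': 381.007, 'cx': 277.512, 'cy': 213.625, 'T': [[-0.961, -0.15, 0.234, 0.272], [-0.278, 0.547, -0.79, 0.975], [-0.01, -0.824, -0.567, 0.839], [0.0, 0.0, 0.0, 1.0]]}
top {'fx': 506.228, 'fy': 506.228, 'cx': 277.38, 'cy': 209.673, 'T': [[0.002, -0.987, 0.158, 0.35], [-1.0, -0.001, 0.008, -0.009], [-0.008, -0.158, -0.987, 1.693], [0.0, 0.0, 0.0, 1.0]]}
wrist {'fx': 325.192, 'fy': 325.192, 'cx': 281.532, 'cy': 208.257, 'tool_from_camera': [[-0.001, -0.97, -0.242, 0.069], [1.0, -0.001, -0.0, -0.001], [0.0, -0.242, 0.97, -0.18], [0.0, 0.0, 0.0, 1.0]]}
```

View pics/top0.png

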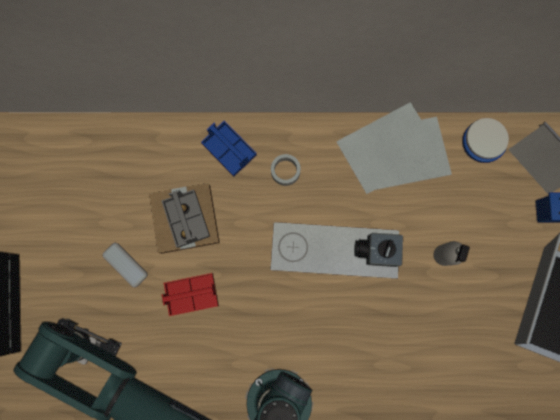

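View pics/side0.png

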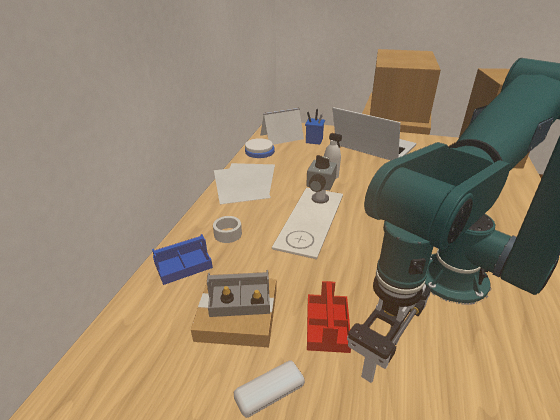

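Top view: the grey caddy with nozzles stands on the carton at (186,217). The look-alikes are blue at (229,148) and red at (190,294). The camera with its knob is at (388,249) and the mark at (293,247). The side view agrees, with the grey caddy at (240,293). I choose the grey one on the carton and check it in a crop.

Run:
```python
from h import *
im=cv2.imread('pics/top0.png')
a=cv2.resize(im[175:260,145:225],None,fx=5,fy=5,interpolation=cv2.INTER_CUBIC)
b=cv2.resize(im[225:275,350:410],None,fx=6.5,fy=6.5,interpolation=cv2.INTER_CUBIC)
c=np.zeros((430,800,3),np.uint8);c[:a.shape[0],:a.shape[1]]=a;c[:b.shape[0],405:405+b.shape[1]]=b[:,:395]
cv2.imwrite('pics/crop0.png',c)
# board
hsv=cv2.cvtColor(im,cv2.COLOR_BGR2HSV)
m=((hsv[...,1]<40)&(hsv[...,2]>120)).astype(np.uint8);roi=np.zeros_like(m);roi[210:290,262:408]=1;m*=roi
cn=max(cv2.findContours(m,0,2)[0],key=cv2.contourArea)
box=cv2.boxPoints(cv2.minAreaRect(cn));P=np.array([onz('top',u,v,.012) for u,v in box]);print(box.tolist(),P.round(4).tolist())
print('sides',[np.linalg.norm(P[i]-P[i-1]).round(4) for i in range(4)])
print('mark',onz('top',293,247,.012))
print('knob',onz('top',388,249,.199))
# carton
m=((hsv[...,1]>60)).astype(np.uint8)
print('caddy approx',onz('top',184,217,.135))
```

```text
[[270.3053283691406, 269.42034912109375], [273.4778747558594, 221.83187866210938], [400.1150207519531, 230.27438354492188], [396.9424743652344, 277.86285400390625]] [[0.4199, 0.0277, 0.012], [0.5785, 0.0179, 0.012], [0.5507, -0.4047, 0.012], [0.3933, -0.3887, 0.012]]
sides [np.float64(0.4173), np.float64(0.1588), np.float64(0.4235), np.float64(0.1582)]
mark [ 0.49417252 -0.04735002  0.012     ]
knob [ 0.47279385 -0.32305665  0.199     ]
caddy approx [0.57658266 0.29470568 0.135     ]
```

View pics/crop0.png

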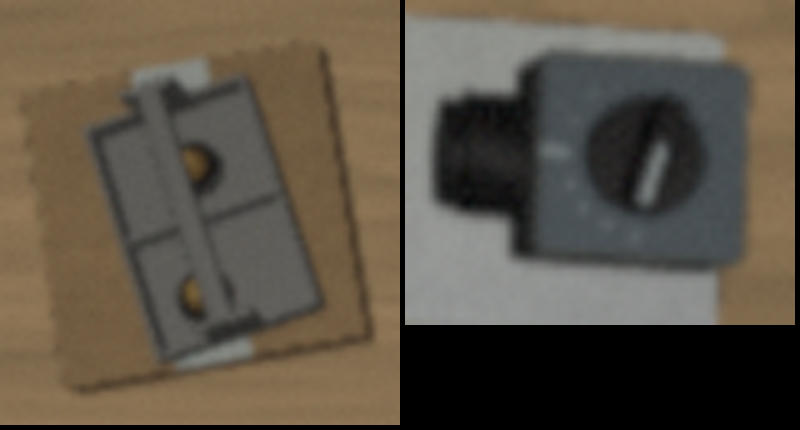

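The crop confirms it: a grey caddy with two brass nozzles and its handle along the long side. The knob centre is at about (387,249) and its white pointer points downward in the image, about 15° past station -x. I need about 75° of clockwise turn. Next I move high above the knob for a closer look.

```bash
python3 -m jog '[[[0,0,-1,0,1],[0,0,-2,0,1],[0,0,-3,0,1],[-0.6,-0.7,-3,0,0.6],[-1.2,-1.4,-3,0,0.6],[-1.8,-2.1,-3,0,0.6],[-2.4,-2.8,-3,0,0.6],[-3,-3.5,-3,0,0.6]]]'
python3 -m jog '[[[-0.6,-0.7,0,0,0.6],[-1.2,-1.4,0,0,0.6],[-1.8,-2.1,0,0,0.6],[-2.4,-2.8,0,0,0.6],[-3,-3.5,0,0,0.6],[-3.6,-4.2,0,0,0.6],[-4.2,-4.9,0,0,0.6],[-4.8,-5.6,0,0,0.6]]]'
python3 -m jog '[[[-0.6,-0.7,0,0,0.6],[-1.2,-1.4,0,0,0.6],[-1.8,-2.1,0,0,0.6],[-2.4,-2.8,0,0,0.6],[-3,-3.5,0,0,0.6],[-3.4,-4.1,0,0,0.6],[-3.4,-4.1,0,0,0.6]]]'
python3 - <<'E'
from h import *
s=read_state();im=read_camera('wrist');cv2.imwrite('pics/w1.png',im);np.save('w1.npy',[s],allow_pickle=True)
print(s['t'],s['tcp_pos'],s['orientation'][:,:2].round(3),s['qpos'])
E
```

```text
t: 0.95
tcp_pos: [0.2844, 0.2851, 0.3552]
orientation: [[-0.921, 0.389, 0.0], [0.389, 0.921, -0.0], [-0.0, -0.0, -1.0]]
ft_force: [0.8, 0.8, 0.1]
opening: 0.0585
grip_force: 0.0
t: 1.75
tcp_pos: [0.3961, -0.0666, 0.3554]
orientation: [[-0.921, 0.391, 0.0], [0.391, 0.921, 0.0], [-0.0, 0.0, -1.0]]
ft_force: [0.5, 0.2, 0.3]
opening: 0.0563
grip_force: 0.0
t: 2.45
tcp_pos: [0.4726, -0.3237, 0.3518]
orientation: [[-0.919, 0.395, -0.004], [0.395, 0.919, 0.003], [0.005, 0.001, -1.0]]
ft_force: [-0.1, 0.4, -0.3]
opening: 0.0563
grip_force: 0.0
2.45 [ 0.47263071 -0.32374614  0.35178239] [[-0.919  0.395]
 [ 0.395  0.919]
 [ 0.005  0.001]] [-4.00487539e+01  9.40361332e+00  5.71079208e+01 -5.67177644e-02
  1.13778504e+02 -1.06831888e+02]
```

View pics/w1.png

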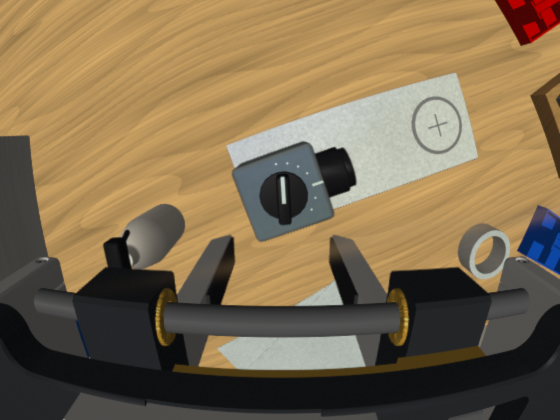

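The wrist view shows the knob at about (284,195). Its pointer line runs (283,178)–(284,203), the index mark is at (318,183), the mark's cross is at (437,125) and the sprayer is at (150,240).

Run:
```python
from h import *
s=np.load('w1.npy',allow_pickle=True)[0];im=cv2.imread('pics/w1.png');g=cv2.cvtColor(im,cv2.COLOR_BGR2GRAY)
roi=np.zeros_like(g);cv2.circle(roi,(284,195),30,255,-1)
m=((g<45)&(roi>0)).astype(np.uint8);m=cv2.morphologyEx(m,3,np.ones((5,5)))
c=max(cv2.findContours(m,0,2)[0],key=cv2.contourArea);(u,v),r=cv2.minEnclosingCircle(c);
print('disc',u,v,r,cv2.fitEllipse(c)); (u,v)=cv2.fitEllipse(c)[0]
print('disc world',onz('wrist',u,v,.168,s))
roi[:]=0;cv2.circle(roi,(284,195),22,255,-1)
w=np.argwhere((g>130)&(roi>0))[:,::-1];print('ptr px',w.min(0),w.max(0),w.mean(0))
vx,vy,x0,y0=cv2.fitLine(w.astype(np.float32),2,0,.01,.01).ravel()
A,B=[onz('wrist',x0+k*vx,y0+k*vy,.199,s) for k in(-12,12)];d=A-B
if np.dot(d[:2],[-1,0])<0:d=-d
print('A,B',A,B,'ptr yaw',np.degrees(np.arctan2(d[1],d[0])))
M=onz('wrist',437,125,.012,s);I=onz('wrist',318,183,.160,s);print('mark',M,'index',I)
# board corners
hsv=cv2.cvtColor(im,cv2.COLOR_BGR2HSV);b=((hsv[...,1]<45)&(g>110)).astype(np.uint8);b[240:]=0
for q in ((227,147),(457,73),(477,157)):print('corner',onz('wrist',*q,.012,s))
```

```text
disc 283.1961364746094 197.754150390625 26.273202896118164 ((283.4435729980469, 195.80291748046875), (45.416725158691406, 49.72492980957031), 177.67794799804688)
disc world [ 0.47836324 -0.32452222  0.168     ]
ptr px [281 177] [285 203] [282.82524272 190.04854369]
A,B [ 0.45473194 -0.31605536  0.199     ] [ 0.47865396 -0.32477979  0.199     ] ptr yaw 159.96293379047992
mark [ 0.49642463 -0.04482787  0.012     ] index [ 0.48174871 -0.28213899  0.16      ]
corner [ 0.39813061 -0.38772781  0.012     ]
corner [0.42359977 0.03102295 0.012     ]
corner [0.5783637 0.0170392 0.012    ]
```

Checks: knob to mark measures 280 mm (280 expected), and the station's +y is at yaw 86.3–86.5°. The pointer is at yaw 160°, so the turn is about 73.7° clockwise. Next I align and go down.

```bash
python3 -m jog '[[[-0.08,0,0,-0.5,0.6],[-0.08,0,0.8,-0.5,0.6],[-0.08,0,1.6,-0.5,0.6],[-0.08,0,2.4,-0.5,0.6],[-0.08,0,2.6,-0.5,0.6],[-0.08,0,2.6,-0.5,0.6],[-0.08,0,2.6,-0.5,0.6]]]'
python3 - <<'E'
from h import *
s=read_state();R=s['orientation'];d=np.array([.4778,-.3245,.174])-s['tcp_pos']
print(s['tcp_pos'],'shift units',(R.T@d/.05).round(3),'toolx yaw',np.degrees(np.arctan2(R[1,0],R[0,0])),s['qpos'].round(1))
E
```

```text
t: 3.2
tcp_pos: [0.4772, -0.3214, 0.2283]
orientation: [[-0.94, 0.341, 0.003], [0.341, 0.94, -0.002], [-0.004, -0.001, -1.0]]
ft_force: [0.3, -0.8, 1.4]
opening: 0.0561
grip_force: 0.0
[ 0.47723247 -0.32135136  0.22827319] shift units [-0.028 -0.054  1.086] toolx yaw 160.07609005075642 [ -39.6    7.9   72.8    0.    99.1 -109.7]
```

```bash
python3 -m jog '[[[-0.03,-0.05,0.4,0,0.6],[-0.03,-0.05,0.8,0,0.6],[-0.03,-0.05,1.07,0,0.6],[-0.03,-0.05,1.07,0,0.6],[-0.03,-0.05,1.07,0,0.3],[-0.03,-0.05,1.07,0,0.1],[-0.03,-0.05,1.07,0,0.1],[-0.03,-0.05,1.07,0,0.1]]]' 15
python3 -m jog '[[[0,0,0,0,0.1],[0,0,0,0,0.1],[0,0,0,0,0.1]]]'
```

```text
t: 4.0
tcp_pos: [0.4773, -0.3244, 0.1729]
orientation: [[-0.94, 0.341, 0.001], [0.341, 0.94, -0.001], [-0.001, -0.0, -1.0]]
ft_force: [0.6, -0.7, 0.0]
opening: 0.0282
grip_force: 0.0
t: 4.3
tcp_pos: [0.4772, -0.3238, 0.1722]
orientation: [[-0.94, 0.341, 0.001], [0.341, 0.94, 0.001], [-0.0, 0.001, -1.0]]
ft_force: [-0.5, 0.8, 0.8]
opening: 0.0142
grip_force: 15.0
```

Gripped at 14 mm with no side force. Now I turn 73.7° (12.28 units).

```bash
python3 -m jog '[[[0,0,0,1,0.1],[0,0,0,2,0.1],[0,0,0,3,0.1],[0,0,0,4,0.1],[0,0,0,5,0.1],[0,0,0,6,0.1],[0,0,0,7,0.1],[0,0,0,8,0.1]]]' 
python3 -m jog '[[[0,0,0,1,0.1],[0,0,0,2,0.1],[0,0,0,3,0.1],[0,0,0,4,0.1],[0,0,0,4.28,0.1],[0,0,0,4.28,0.1],[0,0,0,4.28,0.1]]]'
python3 - <<'E'
from h import *
s=read_state();R=s['orientation'];print(np.degrees(np.arctan2(R[1,0],R[0,0])),s['wrist_torque'],s['ft_force'])
im=read_camera('wrist');cv2.imwrite('pics/w2.png',cv2.resize(im[100:300,180:400],None,fx=3,fy=3));cv2.imwrite('pics/w2full.png',im);np.save('w2.npy',[s],allow_pickle=True)
E
```

```text
t: 5.1
tcp_pos: [0.4776, -0.3233, 0.1722]
orientation: [[-0.372, 0.928, 0.001], [0.928, 0.372, 0.001], [0.001, 0.002, -1.0]]
ft_force: [1.0, 2.1, 0.5]
opening: 0.0137
grip_force: 15.0
t: 5.8
tcp_pos: [0.4779, -0.3233, 0.1722]
orientation: [[0.061, 0.998, 0.002], [0.998, -0.061, 0.002], [0.002, 0.002, -1.0]]
ft_force: [3.0, 5.1, 1.0]
opening: 0.0139
grip_force: 15.0
86.50266985236763 [ 7.01239781e-01 -5.91951929e-01 -5.13192172e-04] [2.98496599 5.050043   0.9568619 ]
```

View pics/w2.png

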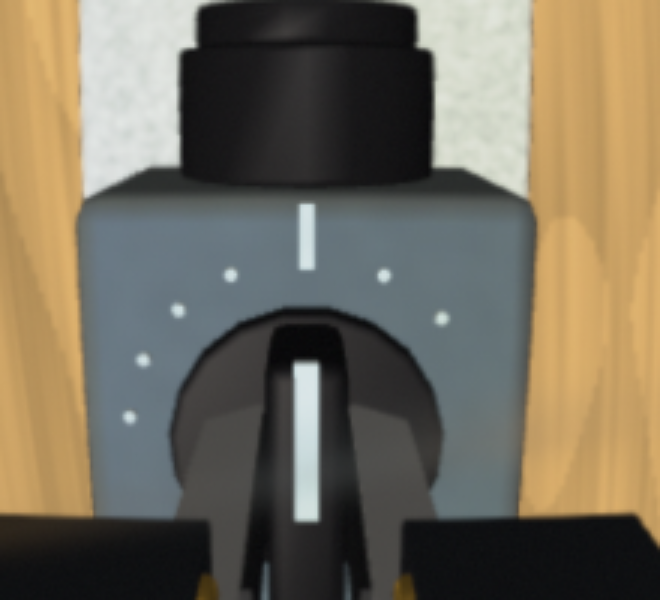

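The pointer line and the index mark are both at crop column ≈306, so they are aligned. I release, rise and check the angle.

```bash
python3 -m jog '[[[0,0,0,0,0.3],[0,0,0,0,0.5],[0,0,0,0,0.5],[0,0,0,0,0.5],[0,0,-0.5,0,0.5],[0,0,-1.3,0,0.6],[0,0,-2.2,0,0.6],[0,0,-2.6,0,0.6]]]'
python3 -m jog '[[[0,0,-0.8,0,0.6],[0,0,-0.8,0,0.6],[0,0,-0.8,0,0.6]]]'
python3 - <<'E'
from h import *
s=read_state();im=read_camera('wrist');cv2.imwrite('pics/w3.png',im);np.save('w3.npy',[s],allow_pickle=True)
g=cv2.cvtColor(im,cv2.COLOR_BGR2GRAY)
def pix(P):
    m=camera_model('wrist');T=np.eye(4);T[:3,:3]=s['orientation'];T[:3,3]=s['tcp_pos'];T=T@np.array(m['tool_from_camera'])
    c=T[:3,:3].T@(np.array(P)-T[:3,3]);th=np.arctan2(np.hypot(c[0],c[1]),c[2]);k=th*m['fx']/np.hypot(c[0],c[1]);return m['cx']+k*c[0],m['cy']+k*c[1]
def line(center,r,z,thr):
    roi=np.zeros_like(g);cv2.circle(roi,tuple(int(round(x)) for x in center),r,255,-1)
    w=((g>thr)&(roi>0)).astype(np.uint8);n,l,st,ce=cv2.connectedComponentsWithStats(w);i=1+np.argmax(st[1:,4]);w=np.argwhere(l==i)[:,::-1]
    X=np.array([onz('wrist',*p,z,s)[:2] for p in w]).astype(np.float32);vx,vy,x,y=cv2.fitLine(X,2,0,.001,.001).ravel()
    print(st[i],ce[i],'mean',X.mean(0),'yaw',np.degrees(np.arctan2(vy,vx))%180)
c=pix([.478,-.3245,.199]);print(c)
line(pix([.4788,-.312,.199]),20,.199,130)
line(pix([.4812,-.282,.160]),8,.160,130)
cv2.imwrite('pics/w3c.png',cv2.resize(im[60:300,160:400],None,fx=2.4,fy=2.4))
print(s['t'],s['tcp_pos'],s['ft_force'],s['qpos'].round(1))
E
```

```text
t: 6.65
tcp_pos: [0.4775, -0.3251, 0.3072]
orientation: [[0.064, 0.998, 0.005], [0.998, -0.064, -0.005], [-0.005, 0.006, -1.0]]
ft_force: [1.2, 0.9, 0.6]
opening: 0.0565
grip_force: 0.0
t: 6.95
tcp_pos: [0.4771, -0.3247, 0.343]
orientation: [[0.064, 0.998, 0.002], [0.998, -0.064, -0.002], [-0.002, 0.002, -1.0]]
ft_force: [0.6, -0.1, -0.4]
opening: 0.0565
grip_force: 0.0
(np.float64(282.0751280730974), np.float64(196.69687104123383))
[280 172   4  27 107] [281.51401869 184.87850467] mean [ 0.4782189  -0.31229162] yaw 86.46935
[281 148   3  12  36] [282.  153.5] mean [ 0.4806827  -0.28359333] yaw 86.30008
6.95 [ 0.47710697 -0.32465251  0.3429891 ] [ 0.64839859 -0.10162655 -0.38666057] [-39.9   9.4  58.2  -0.  112.3 -36.2]
```

View pics/w3c.png

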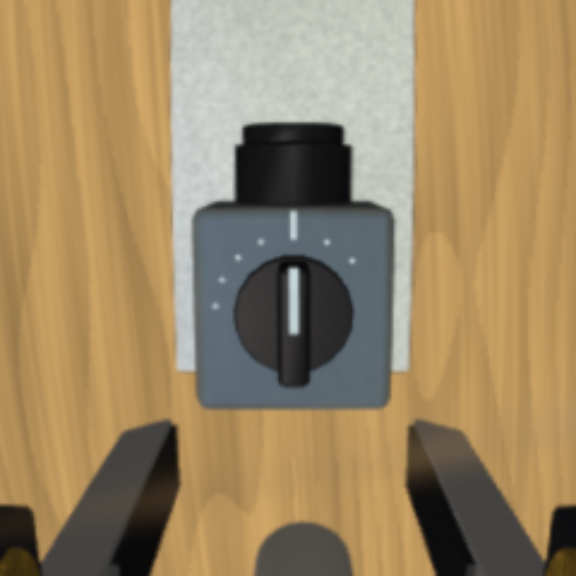

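Pointer yaw is 86.47° and the index line 86.30°, so the knob is set. Next I go above the caddy, whose handle yaw is about 17°.

```bash
python3 -m jog '[[[0.8,0.1,0,0,0.6],[1.7,0.2,0,0,0.6],[2.6,0.3,0,0,0.6],[3.5,0.4,0,0,0.6],[4.4,0.5,0,0,0.6],[5.3,0.6,0,0,0.6],[6.2,0.7,0,0,0.6],[7.1,0.8,0,0,0.6]]]'
python3 -m jog '[[[0.9,0.1,0,1.4,0.6],[1.8,0.2,0,2.8,0.6],[2.7,0.3,0,4.2,0.6],[3.6,0.4,0,5.6,0.6],[4.5,0.4,0,7,0.6],[5.4,0.4,0,8.4,0.6],[5.4,0.4,0,9.8,0.6],[5.4,0.4,0,11.2,0.6]]]'
python3 -m jog '[[[0,0,0,0.3,0.6],[0,0,0,0.3,0.6],[0,0,0,0.3,0.6]]]'
python3 - <<'E'
from h import *
s=read_state();im=read_camera('wrist');cv2.imwrite('pics/w4.png',im);np.save('w4.npy',[s],allow_pickle=True)
R=s['orientation'];print(np.degrees(np.arctan2(R[1,0],R[0,0])),s['tcp_pos'],s['qpos'].round(1))
E
```

```text
t: 7.8
tcp_pos: [0.5388, 0.0293, 0.3394]
orientation: [[0.064, 0.998, -0.004], [0.998, -0.064, 0.0], [-0.0, -0.004, -1.0]]
ft_force: [0.5, -0.3, -0.1]
opening: 0.0563
grip_force: 0.0
t: 8.6
tcp_pos: [0.5758, 0.2974, 0.338]
orientation: [[0.946, 0.325, -0.006], [0.325, -0.946, -0.003], [-0.006, 0.001, -1.0]]
ft_force: [0.5, 0.2, 1.0]
opening: 0.0562
grip_force: 0.0
t: 8.9
tcp_pos: [0.5763, 0.2955, 0.3401]
orientation: [[0.954, 0.299, -0.003], [0.299, -0.954, -0.001], [-0.003, 0.0, -1.0]]
ft_force: [-0.0, -0.4, -0.7]
opening: 0.0565
grip_force: 0.0
17.39781347570837 [0.57630414 0.29551772 0.34013981] [ 22.1  19.4  46.1  -0.  114.6  94.7]
```

View pics/w4.png

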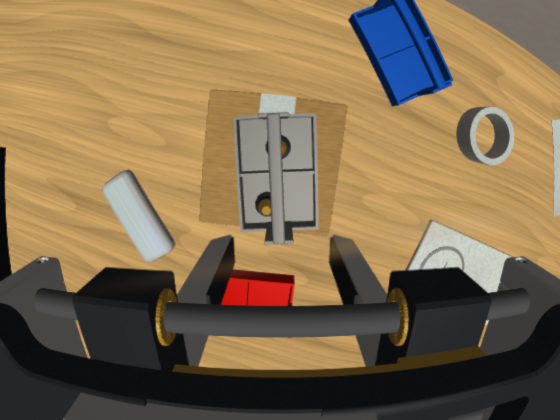

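The view is directly above the caddy: handle bar from (272,114) to (279,242), nozzles at (281,147) and (265,206), red caddy at (258,290), blue at (400,50), mark partly at (442,265). Now I locate the bar.

Run:
```python
from h import *
s=np.load('w4.npy',allow_pickle=True)[0];im=cv2.imread('pics/w4.png');g=cv2.cvtColor(im,cv2.COLOR_BGR2GRAY)
for v in (125,160,180,195,225):print(v,g[v,255:300].tolist())
print([int(x) for x in g[105:125,273]],[int(x) for x in g[230:250,279]])
A=onz('wrist',272.5,114.5,.142,s);B=onz('wrist',279.5,241.5,.142,s);d=A-B
print(A,B,np.linalg.norm(d),(A+B)/2,np.degrees(np.arctan2(d[1],d[0])))
R=s['orientation'];print(R.T@((A+B)/2-s['tcp_pos'])/.05)
# walls at z .085
for q in ((236,117),(316,115),(319,230),(242,232)):print(onz('wrist',*q,.085,s))
```

```text
125 [142, 142, 142, 142, 142, 143, 142, 143, 143, 143, 142, 125, 105, 109, 128, 135, 136, 138, 139, 140, 142, 143, 143, 137, 115, 101, 139, 145, 146, 145, 145, 145, 146, 146, 146, 146, 147, 147, 147, 147, 147, 147, 146, 147, 147]
160 [147, 148, 148, 148, 148, 149, 149, 149, 149, 149, 150, 150, 146, 110, 102, 120, 133, 138, 141, 143, 143, 144, 146, 147, 147, 129, 104, 123, 149, 153, 153, 153, 153, 153, 154, 154, 154, 154, 154, 154, 153, 154, 154, 155, 155]
180 [150, 150, 150, 151, 151, 151, 151, 151, 151, 152, 152, 152, 152, 148, 109, 104, 123, 136, 140, 142, 144, 146, 148, 148, 150, 148, 124, 101, 149, 155, 156, 156, 156, 156, 156, 156, 156, 157, 157, 158, 158, 157, 158, 158, 157]
195 [151, 150, 134, 90, 50, 30, 31, 30, 32, 32, 31, 31, 32, 34, 38, 63, 103, 131, 139, 141, 143, 146, 148, 150, 150, 151, 141, 115, 111, 152, 157, 157, 157, 158, 159, 158, 158, 158, 158, 159, 159, 159, 159, 159, 159]
225 [43, 42, 42, 43, 43, 42, 43, 42, 43, 42, 44, 43, 43, 43, 42, 43, 48, 94, 121, 138, 143, 145, 147, 149, 151, 153, 156, 149, 118, 73, 46, 43, 43, 42, 43, 43, 43, 43, 43, 44, 43, 44, 44, 45, 44]
[193, 194, 193, 194, 191, 189, 186, 158, 100, 117, 134, 137, 138, 138, 139, 138, 139, 138, 138, 139] [150, 151, 151, 151, 150, 151, 151, 150, 150, 150, 151, 150, 148, 146, 153, 164, 169, 167, 163, 161]
[0.65531288 0.33029777 0.142     ] [0.5111995  0.27705631 0.142     ] 0.1536337212554502 [0.58325619 0.30367704 0.142     ] 20.276321767467806
[ 0.19364669 -0.1152056   3.96218935]
[0.64009024 0.37810669 0.085     ]
[0.67400996 0.27738283 0.085     ]
[0.52417152 0.22300777 0.085     ]
[0.48884643 0.32608328 0.085     ]
```

The bar measures about 158 mm after refining the ends (160 expected) and its yaw is 19.7°. Its centre is at about (0.583, 0.303). Now I align and go down.

```bash
python3 -m jog '[[[0.17,-0.1,0,-0.38,0.6],[0.17,-0.1,0.8,-0.38,0.6],[0.17,-0.1,1.6,-0.38,0.6],[0.17,-0.1,2.4,-0.38,0.6],[0.17,-0.1,2.8,-0.38,0.6],[0.17,-0.1,2.8,-0.38,0.6],[0.17,-0.1,2.8,-0.38,0.6]]]'
python3 - <<'E'
from h import *
s=read_state();im=read_camera('wrist');cv2.imwrite('pics/w5.png',im)
R=s['orientation'];print(np.degrees(np.arctan2(R[1,0],R[0,0])),s['tcp_pos'],(R.T@(np.array([.583,.3033,.116])-s['tcp_pos'])/.05).round(3))
E
```

```text
t: 9.65
tcp_pos: [0.5832, 0.3029, 0.2023]
orientation: [[0.942, 0.336, -0.0], [0.336, -0.942, 0.0], [-0.0, -0.0, -1.0]]
ft_force: [0.4, -0.3, 0.0]
opening: 0.056
grip_force: 0.0
19.635795680140976 [0.58323789 0.30287552 0.20230268] [-0.002 -0.01   1.726]
```

View pics/w5.png

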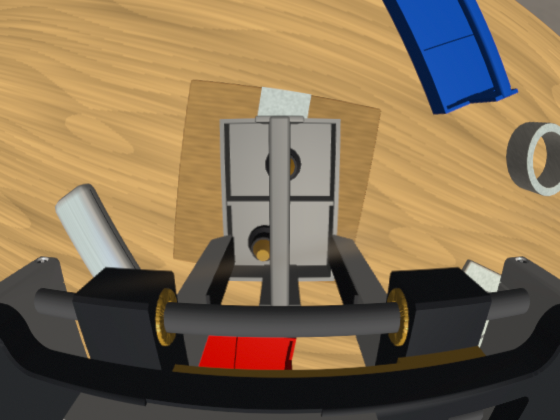

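The bar runs straight up the image at column 280 (principal point 281.5), so it is centred between the fingers. Going down and gripping.

```bash
python3 -m jog '[[[0,0,0.5,0,0.6],[0,0,1,0,0.6],[0,0,1.4,0,0.6],[0,0,1.72,0,0.6],[0,0,1.72,0,0.6],[0,0,1.72,0,0.6],[0,0,1.72,0,0.4],[0,0,1.72,0,0.25]]]' 40
python3 -m jog '[[[0,0,0,0,0.2],[0,0,0,0,0.1],[0,0,0,0,0.1],[0,0,0,0,0.1],[0,0,0,0,0.1]]]'
```

```text
t: 10.5
tcp_pos: [0.5841, 0.3035, 0.1179]
orientation: [[0.942, 0.336, 0.003], [0.336, -0.942, 0.001], [0.003, -0.0, -1.0]]
ft_force: [-0.1, 0.2, 0.6]
opening: 0.0439
grip_force: 0.0
t: 11.0
tcp_pos: [0.583, 0.3037, 0.1161]
orientation: [[0.942, 0.336, -0.0], [0.336, -0.942, 0.001], [0.0, -0.001, -1.0]]
ft_force: [-0.3, 1.1, -0.0]
opening: 0.0155
grip_force: 40.0
```

Gripped at 15.5 mm with 40 N. Gentle lift.

```bash
python3 -m jog '[[[0,0,-0.02,0,0.1],[0,0,-0.06,0,0.1],[0,0,-0.13,0,0.1],[0,0,-0.23,0,0.1],[0,0,-0.34,0,0.1],[0,0,-0.45,0,0.1],[0,0,-0.56,0,0.1],[0,0,-0.67,0,0.1]]]' 
python3 -m jog '[[[0,0,-0.11,0,0.1],[0,0,-0.22,0,0.1],[0,0,-0.31,0,0.1],[0,0,-0.37,0,0.1],[0,0,-0.4,0,0.1],[0,0,-0.42,0,0.1],[0,0,-0.42,0,0.1],[0,0,-0.42,0,0.1]]]'
python3 - <<'E'
from h import *
s=read_state();im=read_camera('side');a=im[220:380,150:360];im2=read_camera('wrist')
cv2.imwrite('pics/c6.png',np.hstack([cv2.resize(a,(394,300)),cv2.resize(im2,(400,300))]))
R=s['orientation'];d=np.array([.4957,-.0453,.1707])-s['tcp_pos'];print(s['tcp_pos'],s['wrist_torque'],(R.T@d/.05).round(3),np.degrees(np.arctan2(R[1,0],R[0,0])))
E
```

```text
t: 11.8
tcp_pos: [0.5833, 0.3031, 0.1503]
orientation: [[0.942, 0.336, 0.001], [0.336, -0.942, 0.0], [0.001, -0.0, -1.0]]
ft_force: [0.4, 0.0, -3.4]
opening: 0.0157
grip_force: 40.0
t: 12.6
tcp_pos: [0.583, 0.303, 0.1702]
orientation: [[0.942, 0.336, -0.001], [0.336, -0.942, -0.0], [-0.001, -0.0, -1.0]]
ft_force: [0.4, -0.1, -4.1]
opening: 0.0155
grip_force: 40.0
[0.58304303 0.30301598 0.17017504] [-0.06461581  0.13183496  0.02412328] [-3.986  5.974 -0.009] 19.63511606780929
```

View pics/c6.png

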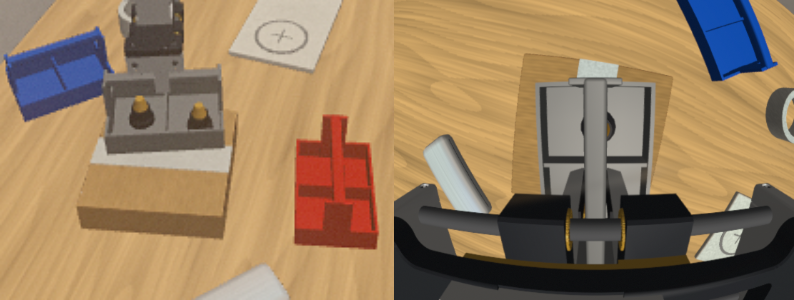

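Left half: the caddy is clear of the carton, level, with both nozzles standing. Right half: the bar is centred in the grip. Now a smooth transfer to the mark.

```bash
python3 -m jog '[[[-0.02,0.03,0,0,0.1],[-0.07,0.1,0,0,0.1],[-0.14,0.21,0,0,0.1],[-0.24,0.36,0,0,0.1],[-0.37,0.55,0,0,0.1],[-0.52,0.77,0,0,0.1],[-0.68,1.01,0,0,0.1],[-0.84,1.26,0,0,0.1]]]' | head -2
python3 -m jog '[[[-0.17,0.25,0,0,0.1],[-0.34,0.5,0,0,0.1],[-0.5,0.75,0,0,0.1],[-0.67,1,0,0,0.1],[-0.84,1.25,0,0,0.1],[-1,1.5,0,0,0.1],[-1.17,1.75,0,0,0.1],[-1.34,2,0,0,0.1]]]' | head -2
python3 -m jog '[[[-0.17,0.25,0,0,0.1],[-0.34,0.5,0,0,0.1],[-0.5,0.75,0,0,0.1],[-0.67,1,0,0,0.1],[-0.84,1.25,0,0,0.1],[-1,1.5,0,0,0.1],[-1.17,1.75,0,0,0.1],[-1.34,2,0,0,0.1]]]' | head -2
python3 -m jog '[[[-0.15,0.22,0,0,0.1],[-0.27,0.41,0,0,0.1],[-0.36,0.54,0,0,0.1],[-0.41,0.62,0,0,0.1],[-0.45,0.67,0,0,0.1],[-0.47,0.71,0,0,0.1],[-0.47,0.71,0,0,0.1],[-0.47,0.71,0,0,0.1]]]'
python3 -m jog '[[[0,0,0,0.1,0.1],[0,0,0,0.3,0.1],[0,0,0,0.6,0.1],[0,0,0,0.95,0.1],[0,0,0,1.3,0.1],[0,0,0,1.65,0.1],[0,0,0,2,0.1],[0,0,0,2.35,0.1]]]' | head -1
python3 -m jog '[[[0,0,0,0.35,0.1],[0,0,0,0.7,0.1],[0,0,0,1,0.1],[0,0,0,1.25,0.1],[0,0,0,1.43,0.1],[0,0,0,1.53,0.1],[0,0,0,1.53,0.1],[0,0,0,1.53,0.1]]]'
python3 - <<'E'
from h import *
s=read_state();t=read_camera('top');im=read_camera('side');a=im[110:290,240:380];im2=read_camera('wrist');cv2.imwrite('pics/w7.png',im2);cv2.imwrite('pics/top7.png',t)
b=t[200:290,260:410]
c=np.zeros((600,790,3),np.uint8);c[:450,:350]=cv2.resize(a,(350,450));c[:264,350:790]=cv2.resize(b,(440,264));c[270:600,350:790]=cv2.resize(im2,(440,330));cv2.imwrite('pics/c7.png',c)
R=s['orientation'];d=np.array([.4957,-.0453,.1707])-s['tcp_pos'];print(s['tcp_pos'],s['wrist_torque'],(R.T@d/.05).round(3),np.degrees(np.arctan2(R[1,0],R[0,0])))
E
```

```text
t: 13.5
tcp_pos: [0.5644, 0.2281, 0.1706]
t: 14.3
tcp_pos: [0.535, 0.1117, 0.1705]
t: 15.1
tcp_pos: [0.5055, -0.005, 0.1705]
t: 15.9
tcp_pos: [0.4957, -0.0448, 0.1705]
orientation: [[0.942, 0.337, 0.0], [0.337, -0.942, 0.0], [0.0, -0.0, -1.0]]
ft_force: [0.5, -0.1, -3.8]
opening: 0.0158
grip_force: 40.0
t: 16.7
t: 17.5
tcp_pos: [0.4956, -0.0451, 0.1705]
orientation: [[0.998, -0.063, -0.0], [-0.063, -0.998, 0.0], [-0.0, -0.0, -1.0]]
ft_force: [0.7, -0.3, -3.5]
opening: 0.0156
grip_force: 40.0
[ 0.49558274 -0.04510339  0.17046676] [-0.02310378  0.13359522  0.04530618] [ 0.003  0.004 -0.005] -3.6369377704648866
```

View pics/c7.png

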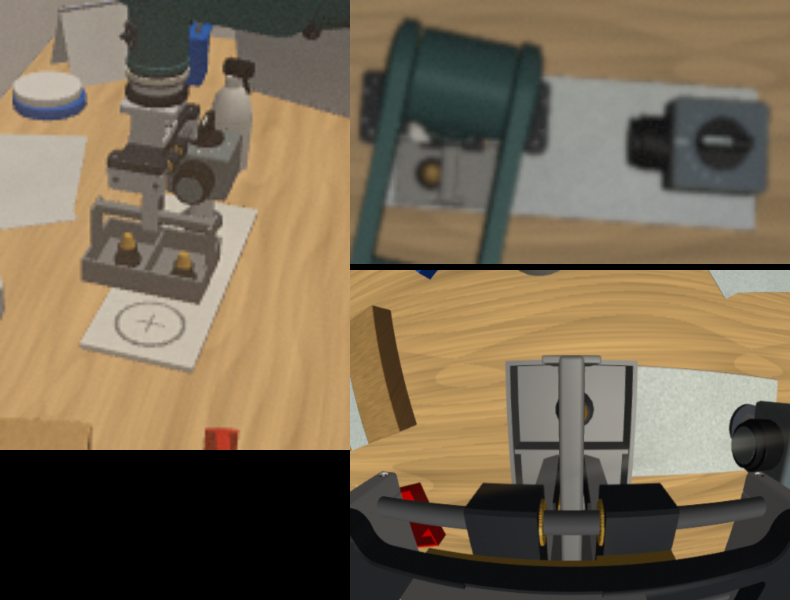

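Left: the caddy hangs level over the mark with both nozzles upright. Top right: the knob pointer still points at the index. Bottom right: the bar is straight in the grip. One last check of the caddy's offset along the bar, using the bar's far end at about (281,112).

Run:
```python
from h import *
s=read_state();im=cv2.imread('pics/w7.png');g=cv2.cvtColor(im,6);print(g[100:125,281].tolist())
for v in(109,112):
    print(s['orientation'].T@(onz('wrist',281,v,.1965,s)-s['tcp_pos']))
```

```text
[160, 162, 167, 171, 170, 165, 161, 155, 111, 76, 87, 97, 108, 121, 131, 134, 134, 133, 134, 134, 134, 134, 134, 133, 133]
[ 0.07951051  0.00050268 -0.02599521]
[ 0.0780826   0.00050124 -0.02599535]
```

The bar's far end is 79–80 mm from the tool (80 expected), so the caddy is centred over the mark. I let it settle briefly and hand in.

```bash
python3 -m jog '[[[0,0,0,0,0.1],[0,0,0,0,0.1],[0,0,0,0,0.1],[0,0,0,0,0.1],[0,0,0,0,0.1]]]' && python3 -c "from plant import hand_in;print(hand_in())"
```

```text
t: 18.15
tcp_pos: [0.4956, -0.0451, 0.1705]
orientation: [[0.998, -0.064, 0.0], [-0.064, -0.998, 0.0], [0.0, -0.0, -1.0]]
ft_force: [-0.8, -0.4, -4.2]
opening: 0.0155
grip_force: 40.0
the job is handed in; nothing more can be done
None
```

The job is handed in at 18.2 s: the focus pointer is at the index mark, and the grey caddy is held level over the mark at lens height with both nozzles standing; the hand-in gave no verdict.

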